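Dial the combination of the sample lockbox and draw its bolt

TASK

Unlock the sample lockbox: by its spinner knob turn the dial clockwise two full turns and on to mark 6, then anticlockwise past mark 2 once and stop on it the second time, then slowly clockwise past mark 7 until you feel it come up against the bolt; hold it there a moment with a light, steady pressure of about 8 N on the knob, never forcing it. Then let go of the knob and draw the bolt fully back towards the dial by its handle post. Let go of it and leave everything else where it stands.

Things in the scene. Friction and masses are not known exactly. Their poses are not given: they have to be found in the camera images.
- lockbox: grey painted steel lockbox fixed to the bench, 200 (x) x 300 (y) x 100 mm high. Origin: centre of its underside; x points to its far side, y to its left (dial end), z up. On its flat top: a round plate (128 mm across, 4 mm thick) with the dial, and the bolt to the right of it.
- dial_axis (a point): point on the dial's vertical axis at the top face of the dial disc; lockbox frame (0, 55, 118) mm. The dial is a dark knurled disc, 88 mm across. Turning it takes 1 N at the spinner knob, up to 2.5 N while it drags the lock's wheels along; it stays where it is left.
- mark_zero (a point): middle of mark 0, the long broad one of ten black marks on the fixed plate around the dial, lockbox frame (54.5, 55, 105) mm, on the +x side of the dial. The marks are 36 degrees apart and counted clockwise seen from above: 0, 1, ... 9. There are no numerals.
- pointer_tip (a point): outer end of the dial's white pointer line, on the top edge of the disc, 43 mm from the dial axis. The line runs from the middle of the dial under the spinner knob to the rim; it points at the mark that is dialed.
- dial (a joint): dial angle, rad: 0 with the pointer on mark 0, growing clockwise seen from above (mark k at k x 0.6283, plus full turns, which it counts); no end stops, starts between 0.3 and 2.8. A real wheel lock: stopping within 8 degrees of marks 6 and 2 will do. The clockwise turns bring along both inner wheels, each picked up after almost a turn, the anticlockwise ones only the upper wheel.
- spinner_grip (a point): centre of the grip of the spinner knob, a black upright round post on the dial, 16 mm across, 30 mm from the dial axis on the pointer line. It stands from 120 to 158 mm above the bench; this point is at 143 mm. It spins freely on its own upright pin, so it can be held at a fixed hand yaw while it is led round the dial's axis.
- bolt_handle (a point): centre of the grip of the bolt's handle, an upright steel post 16 mm across, from 107 to 150 mm above the bench; this point is at 130 mm, with the bolt shut at (0, -50, 130) mm in the lockbox frame. It stands on the bolt bar (20 mm wide, 6 mm thick, top at 107 mm), which runs along y; a low guide 11 mm high crosses the bar 35 mm to the right of the post.
- bolt_tongue (a point): outer end of the bolt bar, shut in a low keeper at the lockbox's right rim. Third number: it is not marked. With 6 and 2 rightly dialed, the spring-loaded bolt drops 5 to 9 mm inwards by itself somewhere between marks 7 and 9.5 on the last clockwise turn (dial 4.4 to 5.9), and up to 0.35 rad further on the dial meets a rigid stop: the bolt (dial 4.7 to 6.0).
- bolt (a joint): how far the bolt is drawn, m: 0 shut, growing as it slides in lockbox +y, towards the dial; 0.022 is its end stop. Blocked till dialed. From where it has dropped to (0.005 to 0.009) it resists with 1 to 3 N and stays where it is left. To count as seated, the dial must press on it with over 3 N (4.5 N at the spinner knob) for 0.2 s; over 18 N (20 N at the knob) is forced.
- vial_mid (a point): small lidded plastic vial standing on the lockbox lid's far right corner, 24 mm across, 45 mm tall; a bystander, to be left alone. This point is its centre, half-way up.
- beaker_mid (a point): glass beaker, 76 mm across, 90 mm tall, left of the lockbox; a bystander, to be left alone. This point is its centre, half-way up.
- amber_bottle_mid (a point): amber glass bottle, 66 mm across, 140 mm tall, left and beyond; a bystander, to be left alone. This point is its centre, half-way up.
- dish_stack_mid (a point): stack of clear round dishes, 90 mm across, 47 mm tall, right of the lockbox; a bystander, to be left alone. This point is its centre, half-way up.
- marker_mid (a point): grey marker pen lying beyond the lockbox, 144 mm long, 14 mm thick; a bystander, to be left alone. This point is its centre, half-way up.
- tip_box_mid (a point): white pipette-tip box with grey lid, 122 x 82 x 62 mm, far right; a bystander, to be left alone. This point is its centre, half-way up.
- tube_rack_mid (a point): grey tube rack with ten tubes, 150 x 60 x 67 mm, far left; a bystander, to be left alone. This point is its centre, half-way up.

How it is judged (in metres and radians):
On the way, in this order (a step that is already met when the one before it is completed fails the run):
1. the combination is dialed, the bolt has dropped into the lock and the dial is held pressed against it (value of joint bolt above 0.004 m and contact force between dial and bolt above 3 N), for 0.2 s.
2. the bolt is drawn fully back (value of joint bolt above 0.019 m), for 0.2 s.
At the end, for the whole second after the job is handed in: The bolt is drawn at least 19 of its 22 mm towards the dial, and bolt and dial are at rest and released (value of joint bolt above 0.019 m and velocity of joint bolt between -0.005 and 0.005 m/s and velocity of joint dial between -0.05 and 0.05 rad/s); the robot touches nothing.
It fails at once if the dial is forced against the bolt (more than 18 N) (contact force between dial and bolt above 18 N).
It fails at once if another thing on the bench or on the lid is shifted by more than 20 mm (distance of any of vial_mid, beaker_mid, amber_bottle_mid, dish_stack_mid, marker_mid, tip_box_mid, tube_rack_mid from where it was at the start of the episode above 0.02 m).
It also fails if it takes over 72 s, if anything falls off the work surface, if the arm or the gripper's body presses on something with over 40 N, if the wrist force passes 120 N, or if a joint passes its speed limit or range.

ROBOT

A 6-joint arm with a two-finger parallel gripper is mounted at the origin on the work surface. World frame = base frame: x ahead of the robot, y to its left, z up, the work surface at z = 0. Lengths are in mm, angles in rad, forces in N, time in s.
With the tool pointing down it reaches from about 350 to 975 mm from the base axis. Payload 7.1 kg.
Tool frame: the origin (TCP) lies between the finger pads; the fingertips stand 8 mm ahead of it and the grasp point (between the pads) lies 11 mm behind it; x points along the fingers, y is the direction in which the jaws open and shut, and the axes are right-handed (so a half turn about x gives the same grasp; the last joint's range is limited). The gripper opens to 88 mm and grips with 3 to 60 N. Pads are 20 mm wide; open, the fingers measure 115 mm over their backs; the gripper's body (75 mm by 178 mm) begins 61 mm behind the grasp point.
Start: joints at [1.172, 0.423, 1.63, -0, 1.089, -0.019], TCP at [231.677, 580.457, 230.675] pointing down, gripper open.
Joint ranges: [-3, 3], [-0.9, 2.11], [0.09, 2.58], [-1.31, 4.45], [0.11, 2.69], [-2.54, 2.54]. Speed limits (rad/s): [2.39, 2.39, 3.01, 3.14, 3.14, 3.14].

INTERFACE

Orientations are given as a rotation vector (axis times angle).
In Python, from workcell import ctrl gives the robot as it stands.
- The arm moves only by the tool apply_moves, never from a script. Its argument "increments" is a list of rows, each an object with "gripper": the opening in per cent of the stroke, from 0 (shut) to 100 (fully open); "delta_pos": the shift along the tool's x, y, z in cm, a list of three; "dr": the turn, a rotation vector about the tool's x, y, z in rad, a list of three. In form: [{"gripper": gripper, "delta_pos": [dx, dy, dz], "dr": [ax, ay, az]}, ...]. A call has exactly 5 rows; each row shifts and turns the commanded pose from where the row before left it, along the tool's axes as they then stand; what a row does not reach is not made up. A row lasts 1/12 s, in which the tool goes at most 41.7 mm and 7.16 degrees, less where a joint would pass 70% of its speed; a pose out of reach is approached as far as the arm can. A call with a gripper value outside its range is refused whole. The fingers move at their own pace and stop on an object; the grip force is fixed at half the most. Time passes only in rows, so rows that do not move let the fingers close, or fill a call up. It gives the time, the measured TCP pose, the force and the opening at its end, in the units of the state.
- ctrl.get_obs(): the state, without advancing time (a new reading comes with each control period).
- ctrl.get_image(name): name is "scene" or "top"; returns a dict with "img" (400x640x3 uint8, red, green, blue), "range_z" (400x640 float32, mm along the optical axis (not along the pixel's ray), 0 where there is no reading), "mtx" (3x3 intrinsics, pixels), "k1" (the pictures are not rectified: a ray, as slopes to the right and down, at radius r is drawn at 1 + k1 r^2 times it, then the intrinsics apply), "rvec" (rotation vector, rad) and "tvec" (3), from world to camera coordinates, as OpenCV has them. Camera axes: x right, y down, z forward; pixel columns grow to the right and rows downward; lengths in mm; the calibration is good to about 2 mm. A picture is of the moment at which its call begins.
- ctrl.close_job(): hands the job in, once; it reports no verdict.
The state is a dict: "t": time; "qpos": joint angles; "qvel": joint speeds; "joint_torque": joint torques, N m; "ee_pos": TCP position; "orientation": TCP orientation; "ft_force": force on the tool from outside, world axes, zero at the start; "moment": the same for the moment, N m; "width": finger opening in mm.
Only numpy, scipy, OpenCV 4.12 (cv2) and the standard library are available. Lean on these libraries where they do the work, as an engineer would, in place of code of your own. Each camera call takes 0.05 s, during which the arm holds its last target. There are 200 camera calls.

## Working session

There is one attempt and no reset: what is moved stays moved. The work goes in short steps, Python scripts to look and compute and a tool call to move; the robot and the scene stay as the last step left them, time stands still between calls to the robot, and variables do not carry over. Pictures are saved under pics/ and viewed, about 8 in all and at most 12, crops included, and the job is handed in when it is done.

Besides the shell and the picture viewer there is one more tool, called after "Request:" by a JSON object that holds its "method" and its "body", one argument or row to a line. apply_moves: Moves the arm, as the interface text tells. Its arguments: {"type":"object","properties":{"increments":{"type":"array","items":{"type":"object","properties":{"gripper":{"type":"number"},"delta_pos":{"type":"array","items":{"type":"number"}},"dr":{"type":"array","items":{"type":"number"}}}}}},"required":["increments"]}

```bash
mkdir -p pics; cat > h.py <<'E'
import numpy as np, cv2
from workcell import ctrl
def grab(n):
    d=ctrl.get_image(n); d['R']=cv2.Rodrigues(np.array(d['rvec'],float))[0]; d['t']=np.array(d['tvec'],float).ravel(); d['K']=np.array(d['mtx'],float); return d
def ray(d,u,v):
    p=cv2.undistortPoints(np.array([[[u,v]]],float),d['K'],np.array([d['k1'],0,0,0.]))[0,0]
    return -d['R'].T@d['t'], d['R'].T@np.array([p[0],p[1],1.])
def onplane(d,u,v,z):
    c,r=ray(d,u,v); return c+r*(z-c[2])/r[2]
def proj(d,P):
    return cv2.projectPoints(np.array(P,float).reshape(-1,1,3),d['R'],d['t'],d['K'],np.array([d['k1'],0,0,0.]))[0][:,0]
def save(im,n): cv2.imwrite('pics/'+n,im[:,:,::-1])
E
python3 - <<'E'
from h import *
for n in ('top','scene'):
    d=grab(n); save(d['img'],n+'1.png'); print(n,-d['R'].T@d['t'],d['R'][2],d['K'][0,0],d['k1'])
o=ctrl.get_obs(); print(o)
E
```

```text
top [ 401.19403924   24.56490682 1326.69034228] [ 0.14363909 -0.01363819 -0.98953616] 452.78770080902314 0.002381173618940285
scene [1178.67350632 -658.93053528  744.58430342] [-0.54953243  0.60657889 -0.57452255] 369.170599009241 -0.013399199242236396
{'t': 0.1, 'qpos': array([ 1.17195954e+00,  4.23717269e-01,  1.63055832e+00, -1.27622647e-05,
        1.08861685e+00, -1.89949530e-02]), 'qvel': array([-0.0008619 , -0.00398369, -0.00023298, -0.00049429, -0.00022623,
        0.00073943]), 'joint_torque': array([ 5.42126763e-04, -5.45609558e+01, -2.74324447e+01,  6.45414088e-02,
        1.86942599e-02, -4.77972435e-05]), 'ee_pos': array([231.52967961, 580.03399367, 230.03058285]), 'orientation': array([ 0.29700291,  1.55043561, -0.29901386]), 'ft_force': array([-0.37474599,  0.62399581, -0.01250202]), 'moment': array([-0.01307097, -0.01198564, -0.03495346]), 'width': 88.02303205575465}
```

View pics/top1.png

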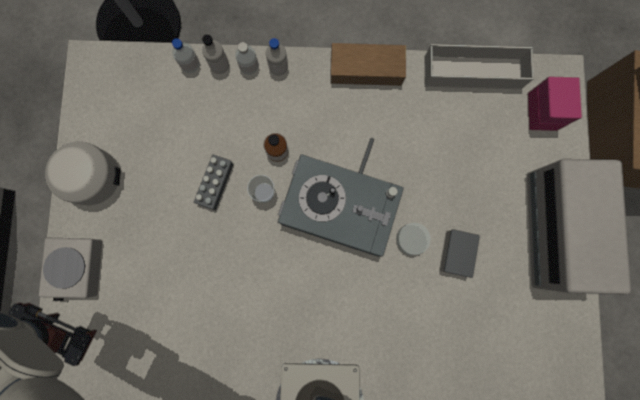

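View pics/scene1.png

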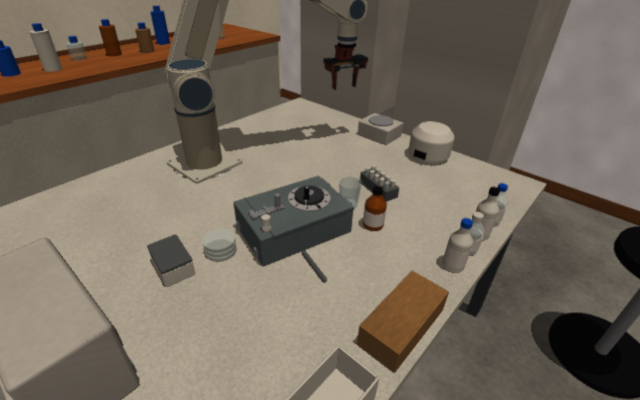

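The top view shows the lockbox at (342,205), dial at (323,197), knob at about (332,190), vial at (393,191) and the bolt at about (375,213). I'll zoom in.

```bash
python3 - <<'E'
from h import *
d=grab('top'); a=cv2.resize(d['img'][145:265,270:415],None,fx=5.5,fy=5,interpolation=cv2.INTER_CUBIC)
a=cv2.resize(d['img'][150:260,275:410],None,fx=5,fy=5,interpolation=cv2.INTER_CUBIC); save(cv2.convertScaleAbs(a,alpha=1.6),'t2.png')
e=grab('scene'); b=cv2.resize(e['img'][170:265,225:360],None,fx=5,fy=5,interpolation=cv2.INTER_CUBIC); save(cv2.convertScaleAbs(b,alpha=1.8),'s2.png')
for (u,v) in [(323,198),(302,157),(409,183),(379,254),(281,223)]:
  print(u,v,d['range_z'][v,u],onplane(d,u,v,100))
E
```

```text
323 198 1207.6085 [561.93614596   3.81291025 100.        ]
302 157 1251.8545 [674.80616462  64.5013599  100.        ]
409 183 1353.0988 [ 609.60374947 -232.09191277  100.        ]
379 254 1217.8469 [ 413.90094643 -150.25842241  100.        ]
281 223 1228.8098 [490.83955558 115.91791999 100.        ]
```

View pics/t2.png

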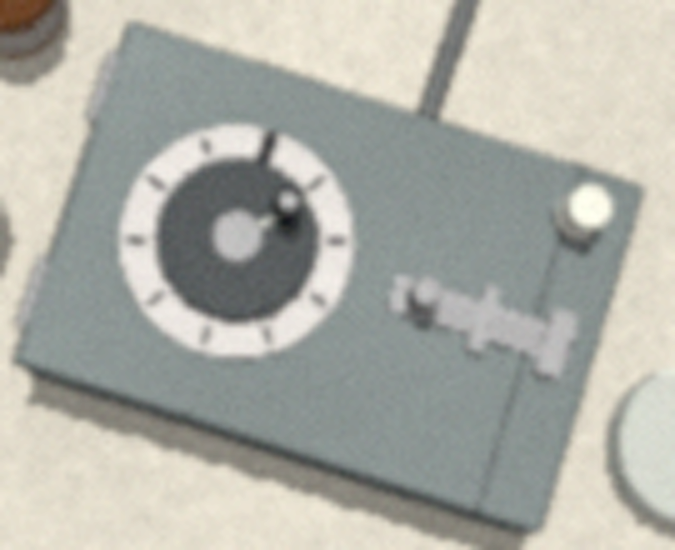

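View pics/s2.png

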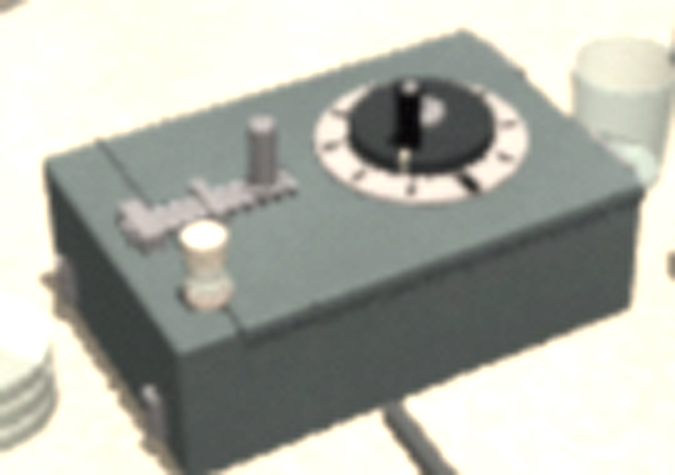

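```bash
cat > meas.py <<'E'
from h import *
def lockbox(d):
    c=lambda u,v:(275+(u+.5)/5-.5,150+(v+.5)/5-.5)
    g=d['img'].min(2); sub=np.zeros_like(g); sub[168:225,294:350]=g[168:225,294:350]
    m=(sub>105).astype(np.uint8)
    cs,_=cv2.findContours(m,cv2.RETR_EXTERNAL,cv2.CHAIN_APPROX_NONE); k=max(cs,key=cv2.contourArea)
    pts=np.array([onplane(d,*p[0],104)[:2] for p in k.astype(float)])
    (ex,ey),ax,_=cv2.fitEllipse(pts.astype(np.float32))
    return np.array([ex,ey]),ax,c
if __name__=='__main__':
    d=grab('top'); C,ax,c=lockbox(d); print('plate',C,ax)
    P=[onplane(d,*c(*p),100)[:2] for p in [(130,22),(642,187),(540,530),(15,362)]]
    L=np.array([[100,150],[100,-150],[-100,-150],[-100,150]],float); P=np.array(P)
    T,_=cv2.estimateAffinePartial2D(L,P); yaw=np.arctan2(T[1,0],T[0,0]); print('yaw',yaw,'scale',np.hypot(T[0,0],T[1,0]),'dial from corners',T@[0,55,1],'res',(P-(L@T[:,:2].T+T[:,2])).round(1).tolist())
    z=onplane(d,*c(268,147),104)[:2]; print('mark0 yaw',np.arctan2(*(z-C)[::-1]),np.linalg.norm(z-C))
    hub=onplane(d,*c(238,236),118)[:2]; print('hub',hub)
    kt=onplane(d,*c(288,201),158)[:2]; v=kt-hub; print('knobtop',kt,np.linalg.norm(kt-C),'theta',yaw-np.arctan2(kt[1]-C[1],kt[0]-C[0]))
    bt=onplane(d,*c(428,290),150)[:2]; print('bolt',bt)
    R=np.array([[np.cos(yaw),-np.sin(yaw)],[np.sin(yaw),np.cos(yaw)]]); print('bolt pred',C+R@[0,-105])
E
python3 meas.py; python3 - <<'E'
from h import *
e=grab('scene')
q=lambda u,v:(225+(u+.5)/5-.5,170+(v+.5)/5-.5)
print('knobtop',onplane(e,*q(408,87),158),'tip',onplane(e,*q(405,155),118),'m0',onplane(e,*q(468,185),104),'bolt',onplane(e,*q(262,122),150),'plate',onplane(e,*q(422,138),104))
E
```

```text
plate [562.60241699   7.0633502 ] (116.85807037353516, 118.50535583496094)
yaw -0.2880517790201012 scale 0.9883860009249593 dial from corners [561.54174112   6.71107433] res [[0.2, -0.0], [-0.7, 0.1], [0.7, -0.5], [-0.1, 0.4]]
mark0 yaw -0.3045057446162021 54.159986566580166
hub [562.78104118   6.3459296 ]
knobtop [576.53023361 -18.73317836] 29.316291744923426 theta 0.7876805812464098
bolt [532.5307389  -93.24773948]
bolt pred [532.77351165 -93.61056105]
knobtop [575.78326405 -18.38683102 158.        ] tip [582.26036765 -27.54420116 118.        ] m0 [615.83876305  -9.77275269 104.        ] bolt [532.57063906 -92.40097716 150.        ] plate [564.30489941   6.28539824 104.        ]
```

```bash
cat > go.py <<'E'
from h import *
C=np.array([562.6,6.8]); YAW=-0.289; TH0=0.787
def R2(a): return np.array([[np.cos(a),-np.sin(a)],[np.sin(a),np.cos(a)]])
def knob(th): a=YAW-th; return C+30*np.array([np.cos(a),np.sin(a)])
def st(): 
    o=ctrl.get_obs(); return o,cv2.Rodrigues(o['orientation'])[0]
def show(target=None):
    o,R=st(); print('t',round(o['t'],2),'pos',o['ee_pos'].round(1),'F',o['ft_force'].round(2),'w',round(o['width'],1),'q',o['qpos'].round(2))
    print('R',R.round(3).tolist()); w=np.arctan2(R[1,1],R[0,1]); print('jaw yaw',w,'dyaw to box x',(YAW-w+np.pi/2)%np.pi-np.pi/2)
    if target is not None: print('delta tool cm',(R.T@(np.array(target)-o['ee_pos'])/10).round(2))
E
python3 -c "
from go import *
k=knob(TH0);print(k);show([k[0],k[1],200])"
```

```text
[576.84557246 -19.60196328]
t 0.3 pos [231.6 580.3 230.4] F [0.41 0.18 0.89] w 87.7 q [ 1.17  0.42  1.63 -0.    1.09 -0.02]
R [[-0.0, 0.371, 0.929], [-0.0, 0.929, -0.371], [-1.0, -0.0, 0.0]]
jaw yaw 1.1909697621675104 dyaw to box x -1.4799697621675103
delta tool cm [  3.06 -42.91  54.3 ]
```

Request:
{"method": "apply_moves", "body": {
  "increments": [
    {"gripper":50,"delta_pos":[0,0.13,3.8],"dr":[0.074,0,0]},
    {"gripper":50,"delta_pos":[0,0.13,3.8],"dr":[0.074,0,0]},
    {"gripper":50,"delta_pos":[0,0.13,3.8],"dr":[0.074,0,0]},
    {"gripper":50,"delta_pos":[0,0.13,3.8],"dr":[0.074,0,0]},
    {"gripper":50,"delta_pos":[0,0.13,3.8],"dr":[0.074,0,0]}
  ]
}}

```text
t: 0.72
ee_pos: [399.7, 490.2, 230.7]
orientation: [0.589, 1.489, -0.588]
ft_force: [0.7, -0.2, -0.2]
width: 57.9
```

Request:
{"method": "apply_moves", "body": {
  "increments": [
    {"gripper":50,"delta_pos":[0,0.13,3.8],"dr":[0.074,0,0]},
    {"gripper":50,"delta_pos":[0,0.13,3.8],"dr":[0.074,0,0]},
    {"gripper":50,"delta_pos":[0,0.13,3.8],"dr":[0.074,0,0]},
    {"gripper":50,"delta_pos":[0,0.13,3.8],"dr":[0.074,0,0]},
    {"gripper":50,"delta_pos":[0,0.13,3.8],"dr":[0.074,0,0]}
  ]
}}

```text
t: 1.13
ee_pos: [522.3, 345.7, 230.6]
orientation: [0.874, 1.388, -0.873]
ft_force: [-0.9, 0.5, 0.4]
width: 43.9
```

Request:
{"method": "apply_moves", "body": {
  "increments": [
    {"gripper":50,"delta_pos":[0,0.13,3.8],"dr":[0.074,0,0]},
    {"gripper":50,"delta_pos":[0,0.13,3.8],"dr":[0.074,0,0]},
    {"gripper":50,"delta_pos":[0,0.13,3.8],"dr":[0.074,0,0]},
    {"gripper":50,"delta_pos":[0,0.13,3.8],"dr":[0.074,0,0]},
    {"gripper":50,"delta_pos":[0,0.13,3.8],"dr":[0.074,0,0]}
  ]
}}

```text
t: 1.55
ee_pos: [584.3, 167.0, 230.7]
orientation: [1.152, 1.244, -1.152]
ft_force: [0.3, -0.8, 0.6]
width: 43.7
```

Request:
{"method": "apply_moves", "body": {
  "increments": [
    {"gripper":50,"delta_pos":[0,0.13,3.8],"dr":[0.074,0,0]},
    {"gripper":50,"delta_pos":[0,0.13,3.8],"dr":[0.074,0,0]},
    {"gripper":50,"delta_pos":[0,0.13,3.8],"dr":[0.074,0,0]},
    {"gripper":50,"delta_pos":[0,0.13,3.8],"dr":[0.074,0,0]},
    {"gripper":50,"delta_pos":[0,0.13,3.8],"dr":[0.074,0,0]}
  ]
}}

```text
t: 1.97
ee_pos: [577.4, -22.1, 230.7]
orientation: [1.422, 1.056, -1.421]
ft_force: [0.6, 0.1, -0.1]
width: 44.0
```

```bash
python3 -c "
from go import *
k=knob(TH0);show([k[0],k[1],180])"
```

```text
t 1.97 pos [577.4 -22.1 230.7] F [ 0.57  0.15 -0.13] w 44.0 q [-0.06  0.35  1.74 -0.    1.05  0.23]
R [[0.001, 0.957, -0.289], [-0.0, -0.289, -0.957], [-1.0, 0.001, -0.0]]
jaw yaw -0.29273521316172907 dyaw to box x 0.0037352131617289785
delta tool cm [ 5.07 -0.13 -0.22]
```

Request:
{"method": "apply_moves", "body": {
  "increments": [
    {"gripper":50,"delta_pos":[3,-0.13,-0.22],"dr":[-0.004,0,0]},
    {"gripper":50,"delta_pos":[3,0,0],"dr":[0,0,0]},
    {"gripper":50,"delta_pos":[2.87,0,0],"dr":[0,0,0]},
    {"gripper":50,"delta_pos":[1,0,0],"dr":[0,0,0]},
    {"gripper":50,"delta_pos":[0,0,0],"dr":[0,0,0]}
  ]
}}

```text
t: 2.38
ee_pos: [574.9, -17.7, 129.5]
orientation: [1.413, 1.064, -1.42]
ft_force: [-0.1, -0.5, -0.1]
width: 44.2
```

```bash
python3 - <<'E'
from go import *
k=knob(TH0);show([k[0],k[1],132])
d=grab('scene'); save(cv2.convertScaleAbs(cv2.resize(d['img'][150:240,240:360],None,fx=5,fy=5,interpolation=cv2.INTER_CUBIC),alpha=1.8),'s3.png')
E
```

```text
t 2.38 pos [574.9 -17.7 129.5] F [-0.06 -0.48 -0.11] w 44.2 q [-0.05  0.49  1.8  -0.    0.85  0.23]
R [[-0.005, 0.96, -0.281], [0.0, -0.281, -0.96], [-1.0, -0.005, 0.001]]
jaw yaw -0.2850804345565378 dyaw to box x -0.003919565443462059
delta tool cm [-0.25  0.24  0.12]
```

View pics/s3.png

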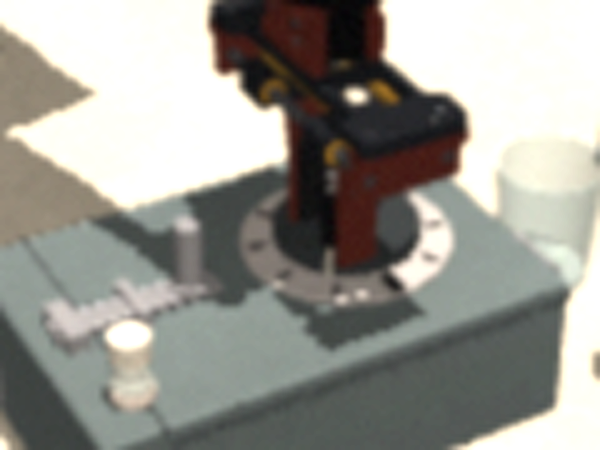

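The picture shows the knob between the fingers, with the fingertips just above the disc (330,240). I'll correct by 2–3 mm and grip.

Request:
{"method": "apply_moves", "body": {
  "increments": [
    {"gripper":50,"delta_pos":[-0.25,0.24,0.12],"dr":[0,0,0]},
    {"gripper":50,"delta_pos":[0,0,0],"dr":[0,0,0]},
    {"gripper":0,"delta_pos":[0,0,0],"dr":[0,0,0]},
    {"gripper":0,"delta_pos":[0,0,0],"dr":[0,0,0]},
    {"gripper":0,"delta_pos":[0,0,0],"dr":[0,0,0]}
  ]
}}

```text
t: 2.85
ee_pos: [579.2, -19.5, 135.4]
orientation: [1.417, 1.06, -1.415]
ft_force: [-0.1, 0.4, 0.0]
width: 27.1
```

Request:
{"method": "apply_moves", "body": {
  "increments": [
    {"gripper":0,"delta_pos":[0,0,0],"dr":[0,0,0]},
    {"gripper":0,"delta_pos":[0,0,0],"dr":[0,0,0]},
    {"gripper":0,"delta_pos":[0,0,0],"dr":[0,0,0]},
    {"gripper":0,"delta_pos":[0,0,0],"dr":[0,0,0]},
    {"gripper":0,"delta_pos":[0,0,0],"dr":[0,0,0]}
  ]
}}

```text
t: 3.27
ee_pos: [578.5, -19.5, 134.7]
orientation: [1.416, 1.061, -1.416]
ft_force: [-3.0, 1.3, 4.5]
width: 15.2
```

```bash
python3 -c "
from go import *
k=knob(TH0);show([k[0],k[1],132])"
```

```text
t 3.27 pos [578.5 -19.5 134.7] F [-3.03  1.3   4.55] w 15.2 q [-0.05  0.48  1.8   0.    0.86  0.23]
R [[-0.0, 0.96, -0.281], [0.0, -0.281, -0.96], [-1.0, -0.0, -0.0]]
jaw yaw -0.28503789257958817 dyaw to box x -0.003962107420411698
delta tool cm [ 0.27 -0.16  0.06]
```

Request:
{"method": "apply_moves", "body": {
  "increments": [
    {"gripper":0,"delta_pos":[0,-0.08,0.08],"dr":[0,0,0]},
    {"gripper":0,"delta_pos":[0,-0.08,0.08],"dr":[0,0,0]},
    {"gripper":0,"delta_pos":[0,-0.08,0.07],"dr":[0,0,0]},
    {"gripper":0,"delta_pos":[0,-0.09,0.07],"dr":[0,0,0]},
    {"gripper":0,"delta_pos":[0,-0.09,0.07],"dr":[0,0,0]}
  ]
}}

```text
t: 3.68
ee_pos: [573.9, -21.9, 134.7]
orientation: [1.417, 1.06, -1.415]
ft_force: [0.4, 4.6, 4.3]
width: 15.5
```

```bash
cat >> go.py <<'E'
def dial(C=C):
    o,R=st(); p=o['ee_pos'][:2]-C; th=YAW-np.arctan2(p[1],p[0]); u=p/np.linalg.norm(p); tn=np.array([u[1],-u[0]]); F=o['ft_force']
    print('t',round(o['t'],2),'pos',o['ee_pos'].round(2),'r',np.linalg.norm(p).round(2),'th',round(th%(2*np.pi),3),'deg',round(np.degrees(th)%360,1),'Frad',(F[:2]@u).round(1),'Ftan(cw)',(F[:2]@tn).round(1),'Fz',F[2].round(1),'w',o['width'].round(1))
E
python3 -c "
from go import *
dial()"
```

```text
Traceback (most recent call last):
  File "go.py", line 13, in dial
    print('t',round(o['t'],2),'pos',o['ee_pos'].round(2),'r',np.linalg.norm(p).round(2),'th',round(th%(2*np.pi),3),'deg',round(np.degrees(th)%360,1),'Frad',(F[:2]@u).round(1),'Ftan(cw)',(F[:2]@tn).round(1),'Fz',F[2].round(1),'w',o['width'].round(1))
                                                                                                                                                                                                                                     ^^^^^^^^^^^^^^^^
AttributeError: 'float' object has no attribute 'round'
```

Request:
{"method": "apply_moves", "body": {
  "increments": [
    {"gripper":0,"delta_pos":[0,-0.836,0.426],"dr":[0,0,0]},
    {"gripper":0,"delta_pos":[0,-0.927,0.147],"dr":[0,0,0]},
    {"gripper":0,"delta_pos":[0,-0.927,-0.147],"dr":[0,0,0]},
    {"gripper":0,"delta_pos":[0,-0.836,-0.426],"dr":[0,0,0]},
    {"gripper":0,"delta_pos":[0,-0.664,-0.664],"dr":[0,0,0]}
  ]
}}

```text
t: 4.1
ee_pos: [534.4, -3.9, 134.7]
orientation: [1.416, 1.06, -1.416]
ft_force: [4.8, -0.8, 3.0]
width: 15.6
```

```bash
sed -i "s/'w',o\['width'\].round(1)/'w',round(o['width'],1)/" go.py
python3 -c "
from go import *
dial()"
```

```text
t 4.1 pos [534.39  -3.86 134.67] r 30.16 th 2.491 deg 142.7 Frad -4.2 Ftan(cw) -2.4 Fz 3.0 w 15.6
```

Request:
{"method": "apply_moves", "body": {
  "increments": [
    {"gripper":0,"delta_pos":[0,-0.426,-0.836],"dr":[0,0,0]},
    {"gripper":0,"delta_pos":[0,-0.147,-0.927],"dr":[0,0,0]},
    {"gripper":0,"delta_pos":[0,0.147,-0.927],"dr":[0,0,0]},
    {"gripper":0,"delta_pos":[0,0.426,-0.836],"dr":[0,0,0]},
    {"gripper":0,"delta_pos":[0,0.664,-0.664],"dr":[0,0,0]}
  ]
}}

```text
t: 4.52
ee_pos: [553.6, 35.1, 134.6]
orientation: [1.413, 1.061, -1.416]
ft_force: [0.3, -12.1, 6.1]
width: 15.3
```

Request:
{"method": "apply_moves", "body": {
  "increments": [
    {"gripper":0,"delta_pos":[0,0.836,-0.426],"dr":[0,0,0]},
    {"gripper":0,"delta_pos":[0,0.927,-0.147],"dr":[0,0,0]},
    {"gripper":0,"delta_pos":[0,0.927,0.147],"dr":[0,0,0]},
    {"gripper":0,"delta_pos":[0,0.836,0.426],"dr":[0,0,0]},
    {"gripper":0,"delta_pos":[0,0.664,0.664],"dr":[0,0,0]}
  ]
}}

```text
t: 4.93
ee_pos: [590.9, 17.4, 134.5]
orientation: [1.413, 1.064, -1.419]
ft_force: [-7.1, 0.5, 12.5]
width: 15.7
```

Request:
{"method": "apply_moves", "body": {
  "increments": [
    {"gripper":0,"delta_pos":[0,0.426,0.836],"dr":[0,0,0]},
    {"gripper":0,"delta_pos":[0,0.147,0.927],"dr":[0,0,0]},
    {"gripper":0,"delta_pos":[0,-0.147,0.927],"dr":[0,0,0]},
    {"gripper":0,"delta_pos":[0,-0.426,0.836],"dr":[0,0,0]},
    {"gripper":0,"delta_pos":[0,-0.664,0.664],"dr":[0,0,0]}
  ]
}}

```text
t: 5.35
ee_pos: [575.1, -21.3, 134.7]
orientation: [1.418, 1.06, -1.414]
ft_force: [3.6, 2.0, 2.9]
width: 15.4
```

```bash
python3 -c "
from go import *
dial()"
```

```text
t 5.35 pos [575.07 -21.26 134.71] r 30.7 th 0.864 deg 49.5 Frad -0.3 Ftan(cw) -4.1 Fz 2.9 w 15.4
```

Request:
{"method": "apply_moves", "body": {
  "increments": [
    {"gripper":0,"delta_pos":[0,-0.836,0.426],"dr":[0,0,0]},
    {"gripper":0,"delta_pos":[0,-0.927,0.147],"dr":[0,0,0]},
    {"gripper":0,"delta_pos":[0,-0.927,-0.147],"dr":[0,0,0]},
    {"gripper":0,"delta_pos":[0,-0.836,-0.426],"dr":[0,0,0]},
    {"gripper":0,"delta_pos":[0,-0.664,-0.664],"dr":[0,0,0]}
  ]
}}

```text
t: 5.77
ee_pos: [534.7, -4.4, 134.6]
orientation: [1.414, 1.06, -1.417]
ft_force: [3.1, -4.9, 5.8]
width: 15.3
```

Request:
{"method": "apply_moves", "body": {
  "increments": [
    {"gripper":0,"delta_pos":[0,-0.426,-0.836],"dr":[0,0,0]},
    {"gripper":0,"delta_pos":[0,-0.147,-0.927],"dr":[0,0,0]},
    {"gripper":0,"delta_pos":[0,0.147,-0.927],"dr":[0,0,0]},
    {"gripper":0,"delta_pos":[0,0.426,-0.836],"dr":[0,0,0]},
    {"gripper":0,"delta_pos":[0,0.664,-0.664],"dr":[0,0,0]}
  ]
}}

```text
t: 6.18
ee_pos: [552.4, 34.6, 134.5]
orientation: [1.412, 1.062, -1.418]
ft_force: [-3.5, -11.4, 9.0]
width: 15.5
```

Request:
{"method": "apply_moves", "body": {
  "increments": [
    {"gripper":0,"delta_pos":[0,0.836,-0.426],"dr":[0,0,0]},
    {"gripper":0,"delta_pos":[0,0.927,-0.147],"dr":[0,0,0]},
    {"gripper":0,"delta_pos":[0,0.927,0.147],"dr":[0,0,0]},
    {"gripper":0,"delta_pos":[0,0.836,0.426],"dr":[0,0,0]},
    {"gripper":0,"delta_pos":[0,0.664,0.664],"dr":[0,0,0]}
  ]
}}

```text
t: 6.6
ee_pos: [590.7, 17.7, 134.5]
orientation: [1.414, 1.064, -1.418]
ft_force: [-6.5, 3.6, 12.0]
width: 15.5
```

Request:
{"method": "apply_moves", "body": {
  "increments": [
    {"gripper":0,"delta_pos":[0,0.426,0.836],"dr":[0,0,0]},
    {"gripper":0,"delta_pos":[0,0.147,0.927],"dr":[0,0,0]},
    {"gripper":0,"delta_pos":[0,-0.147,0.927],"dr":[0,0,0]},
    {"gripper":0,"delta_pos":[0,-0.426,0.836],"dr":[0,0,0]},
    {"gripper":0,"delta_pos":[0,-0.664,0.664],"dr":[0,0,0]}
  ]
}}

```text
t: 7.02
ee_pos: [575.0, -21.3, 134.7]
orientation: [1.418, 1.06, -1.413]
ft_force: [6.0, 3.9, 1.7]
width: 15.4
```

Request:
{"method": "apply_moves", "body": {
  "increments": [
    {"gripper":0,"delta_pos":[0,-0.836,0.426],"dr":[0,0,0]},
    {"gripper":0,"delta_pos":[0,-0.927,0.147],"dr":[0,0,0]},
    {"gripper":0,"delta_pos":[0,-0.927,-0.147],"dr":[0,0,0]},
    {"gripper":0,"delta_pos":[0,-0.836,-0.426],"dr":[0,0,0]},
    {"gripper":0,"delta_pos":[0,-0.664,-0.664],"dr":[0,0,0]}
  ]
}}

```text
t: 7.43
ee_pos: [534.6, -4.4, 134.6]
orientation: [1.414, 1.06, -1.417]
ft_force: [2.3, -4.5, 5.5]
width: 15.1
```

```bash
python3 -c "
from go import *
dial()"
```

```text
t 7.43 pos [534.64  -4.36 134.63] r 30.11 th 2.473 deg 141.7 Frad -0.5 Ftan(cw) -5.0 Fz 5.5 w 15.1
```

Request:
{"method": "apply_moves", "body": {
  "increments": [
    {"gripper":0,"delta_pos":[0,-0.426,-0.836],"dr":[0,0,0]},
    {"gripper":0,"delta_pos":[0,-0.147,-0.927],"dr":[0,0,0]},
    {"gripper":0,"delta_pos":[0,0.147,-0.927],"dr":[0,0,0]},
    {"gripper":0,"delta_pos":[0,0.19,-0.43],"dr":[0,0,0]},
    {"gripper":0,"delta_pos":[0,0,0],"dr":[0,0,0]}
  ]
}}

```text
t: 7.85
ee_pos: [542.1, 27.9, 134.6]
orientation: [1.415, 1.062, -1.416]
ft_force: [1.3, 0.7, 7.1]
width: 15.8
```

```bash
python3 -c "
from go import *
dial()
import time
d=grab('top')
save(cv2.convertScaleAbs(cv2.resize(d['img'][160:235,290:355],None,fx=8,fy=8,interpolation=cv2.INTER_CUBIC),alpha=1.6),'t4.png')
dial()"
```

```text
t 7.85 pos [542.05  27.95 134.6 ] r 29.49 th 3.652 deg 209.3 Frad -0.5 Ftan(cw) 1.4 Fz 7.1 w 15.8
t 7.9 pos [542.1   27.89 134.65] r 29.41 th 3.652 deg 209.3 Frad -0.1 Ftan(cw) 1.2 Fz 6.1 w 15.3
```

View pics/t4.png

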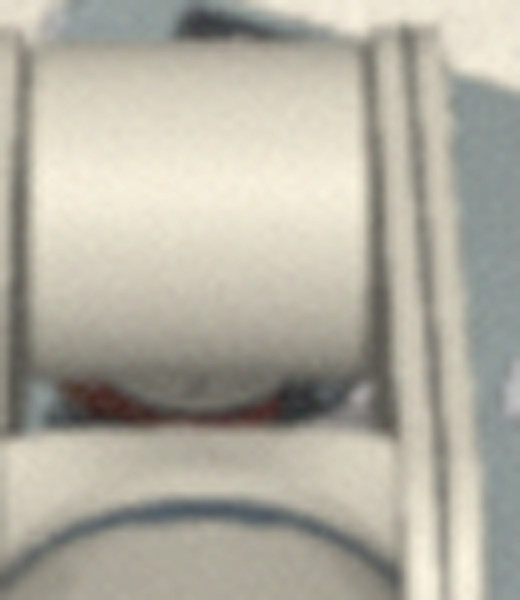

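The arm hides the dial from above, so I'm relying on the measured TCP angle: it is at 209° and needs about 7° more.

Request:
{"method": "apply_moves", "body": {
  "increments": [
    {"gripper":0,"delta_pos":[0,0.1,-0.17],"dr":[0,0,0]},
    {"gripper":0,"delta_pos":[0,0.1,-0.16],"dr":[0,0,0]},
    {"gripper":0,"delta_pos":[0,0,0],"dr":[0,0,0]},
    {"gripper":0,"delta_pos":[0,0,0],"dr":[0,0,0]},
    {"gripper":0,"delta_pos":[0,0,0],"dr":[0,0,0]}
  ]
}}

```text
t: 8.32
ee_pos: [544.3, 29.8, 134.6]
orientation: [1.415, 1.062, -1.417]
ft_force: [-0.9, -1.5, 8.3]
width: 15.6
```

```bash
python3 -c "
from go import *
dial(); dial(np.array([563.2,6.7]))
d=grab('scene')
save(cv2.convertScaleAbs(cv2.resize(d['img'][170:225,275:345],None,fx=8,fy=8,interpolation=cv2.INTER_CUBIC),alpha=2),'s4.png')"
```

```text
t 8.32 pos [544.26  29.82 134.61] r 29.44 th 3.751 deg 214.9 Frad -0.6 Ftan(cw) -1.6 Fz 8.3 w 15.6
t 8.32 pos [544.26  29.82 134.61] r 29.89 th 3.737 deg 214.1 Frad -0.6 Ftan(cw) -1.6 Fz 8.3 w 15.6
```

View pics/s4.png

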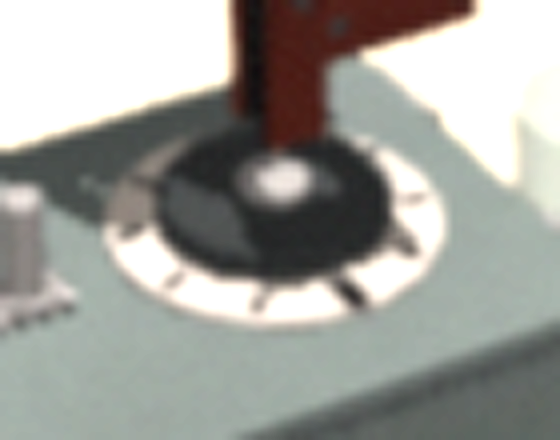

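The scene view shows the finger and knob on the far side of the dial, opposite mark 0 at (350,292), as expected for mark 6. Next I go anticlockwise by 504°.

Request:
{"method": "apply_moves", "body": {
  "increments": [
    {"gripper":0,"delta_pos":[0,-0.426,0.836],"dr":[0,0,0]},
    {"gripper":0,"delta_pos":[0,-0.147,0.927],"dr":[0,0,0]},
    {"gripper":0,"delta_pos":[0,0.147,0.927],"dr":[0,0,0]},
    {"gripper":0,"delta_pos":[0,0.426,0.836],"dr":[0,0,0]},
    {"gripper":0,"delta_pos":[0,0.664,0.664],"dr":[0,0,0]}
  ]
}}

```text
t: 8.78
ee_pos: [538.6, -11.8, 134.6]
orientation: [1.416, 1.063, -1.417]
ft_force: [1.9, 4.9, 6.8]
width: 15.4
```

Request:
{"method": "apply_moves", "body": {
  "increments": [
    {"gripper":0,"delta_pos":[0,0.836,0.426],"dr":[0,0,0]},
    {"gripper":0,"delta_pos":[0,0.927,0.147],"dr":[0,0,0]},
    {"gripper":0,"delta_pos":[0,0.927,-0.147],"dr":[0,0,0]},
    {"gripper":0,"delta_pos":[0,0.836,-0.426],"dr":[0,0,0]},
    {"gripper":0,"delta_pos":[0,0.664,-0.664],"dr":[0,0,0]}
  ]
}}

```text
t: 9.2
ee_pos: [580.8, -17.9, 134.6]
orientation: [1.415, 1.062, -1.418]
ft_force: [-4.6, 0.4, 9.6]
width: 15.4
```

Request:
{"method": "apply_moves", "body": {
  "increments": [
    {"gripper":0,"delta_pos":[0,0.426,-0.836],"dr":[0,0,0]},
    {"gripper":0,"delta_pos":[0,0.147,-0.927],"dr":[0,0,0]},
    {"gripper":0,"delta_pos":[0,-0.147,-0.927],"dr":[0,0,0]},
    {"gripper":0,"delta_pos":[0,-0.426,-0.836],"dr":[0,0,0]},
    {"gripper":0,"delta_pos":[0,-0.664,-0.664],"dr":[0,0,0]}
  ]
}}

```text
t: 9.62
ee_pos: [586.7, 24.6, 134.6]
orientation: [1.414, 1.061, -1.416]
ft_force: [-1.7, -5.8, 8.5]
width: 15.5
```

Request:
{"method": "apply_moves", "body": {
  "increments": [
    {"gripper":0,"delta_pos":[0,-0.836,-0.426],"dr":[0,0,0]},
    {"gripper":0,"delta_pos":[0,-0.927,-0.147],"dr":[0,0,0]},
    {"gripper":0,"delta_pos":[0,-0.927,0.147],"dr":[0,0,0]},
    {"gripper":0,"delta_pos":[0,-0.836,0.426],"dr":[0,0,0]},
    {"gripper":0,"delta_pos":[0,-0.664,0.664],"dr":[0,0,0]}
  ]
}}

```text
t: 10.03
ee_pos: [545.0, 30.4, 134.7]
orientation: [1.417, 1.061, -1.414]
ft_force: [7.1, 0.8, 2.7]
width: 15.4
```

Request:
{"method": "apply_moves", "body": {
  "increments": [
    {"gripper":0,"delta_pos":[0,-0.426,0.836],"dr":[0,0,0]},
    {"gripper":0,"delta_pos":[0,-0.147,0.927],"dr":[0,0,0]},
    {"gripper":0,"delta_pos":[0,0.147,0.927],"dr":[0,0,0]},
    {"gripper":0,"delta_pos":[0,0.426,0.836],"dr":[0,0,0]},
    {"gripper":0,"delta_pos":[0,0.664,0.664],"dr":[0,0,0]}
  ]
}}

```text
t: 10.45
ee_pos: [538.5, -12.0, 134.6]
orientation: [1.417, 1.063, -1.416]
ft_force: [2.7, 10.2, 5.5]
width: 15.7
```

Request:
{"method": "apply_moves", "body": {
  "increments": [
    {"gripper":0,"delta_pos":[0,0.836,0.426],"dr":[0,0,0]},
    {"gripper":0,"delta_pos":[0,0.927,0.147],"dr":[0,0,0]},
    {"gripper":0,"delta_pos":[0,0.47,-0.05],"dr":[0,0,0]},
    {"gripper":0,"delta_pos":[0,0,0],"dr":[0,0,0]},
    {"gripper":0,"delta_pos":[0,0,0],"dr":[0,0,0]}
  ]
}}

```text
t: 10.87
ee_pos: [559.3, -23.7, 134.6]
orientation: [1.417, 1.061, -1.416]
ft_force: [2.3, 2.0, 6.6]
width: 15.5
```

```bash
python3 -c "
from go import *
dial(); dial(np.array([563.2,6.7]))"
```

```text
t 10.87 pos [559.28 -23.69 134.65] r 30.68 th 1.39 deg 79.7 Frad -2.2 Ftan(cw) -2.1 Fz 6.6 w 15.5
t 10.87 pos [559.28 -23.69 134.65] r 30.65 th 1.41 deg 80.8 Frad -2.3 Ftan(cw) -2.0 Fz 6.6 w 15.5
```

Request:
{"method": "apply_moves", "body": {
  "increments": [
    {"gripper":0,"delta_pos":[0,0.21,-0.05],"dr":[0,0,0]},
    {"gripper":0,"delta_pos":[0,0.21,-0.05],"dr":[0,0,0]},
    {"gripper":0,"delta_pos":[0,0,0],"dr":[0,0,0]},
    {"gripper":0,"delta_pos":[0,0,0],"dr":[0,0,0]},
    {"gripper":0,"delta_pos":[0,0,0],"dr":[0,0,0]}
  ]
}}

```text
t: 11.28
ee_pos: [562.8, -23.9, 134.6]
orientation: [1.416, 1.062, -1.417]
ft_force: [-0.1, 1.4, 8.1]
width: 15.3
```

```bash
python3 -c "
from go import *
dial(); dial(np.array([563.2,6.7]))
d=grab('scene')
save(cv2.convertScaleAbs(cv2.resize(d['img'][170:225,275:345],None,fx=8,fy=8,interpolation=cv2.INTER_CUBIC),alpha=2),'s5.png')"
```

```text
t 11.28 pos [562.8  -23.89 134.6 ] r 30.69 th 1.275 deg 73.1 Frad -1.4 Ftan(cw) 0.0 Fz 8.1 w 15.3
t 11.28 pos [562.8  -23.89 134.6 ] r 30.59 th 1.295 deg 74.2 Frad -1.4 Ftan(cw) 0.1 Fz 8.1 w 15.3
```

View pics/s5.png

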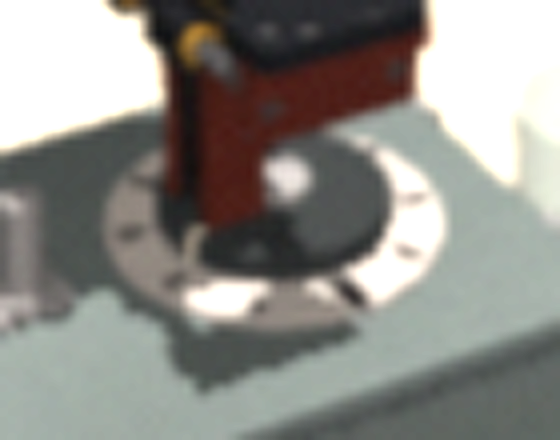

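Mark 2 is at (175,280) and the white pointer tip at about (190,245). A quick ray check follows.

```bash
python3 -c "
from go import *
e=grab('scene'); q=lambda u,v:(275+(u+.5)/8-.5,170+(v+.5)/8-.5)
f=lambda p,c:np.degrees(YAW-np.arctan2(p[1]-c[1],p[0]-c[0]))
h=onplane(e,*q(285,180),118); 
for uv in [(190,240),(187,255),(195,228)]: 
  p=onplane(e,*q(*uv),118); print(p,f(p,h),f(p,[563,6.7]),np.hypot(*(p-h)[:2]))
p=onplane(e,*q(175,280),104); print('mark2',f(p,[563.5,6.7]))
p=onplane(e,*q(350,292),104); print('mark0',f(p,[563.5,6.7]))"
```

```text
[563.37426006 -38.45065721 118.        ] 72.03974533213002 72.9665979348458 52.161113570192526
[569.09798641 -45.84086303 118.        ] 66.73590727622836 66.82128875995755 59.94578542921155
[559.42339896 -31.80494168 118.        ] 76.80594551507318 78.74831435904552 45.57834410674064
mark2 73.76447960141331
mark0 -0.8440019073944794
```

Request:
{"method": "apply_moves", "body": {
  "increments": [
    {"gripper":0,"delta_pos":[0,-0.927,0.147],"dr":[0,0,0]},
    {"gripper":0,"delta_pos":[0,-0.927,-0.147],"dr":[0,0,0]},
    {"gripper":0,"delta_pos":[0,-0.836,-0.426],"dr":[0,0,0]},
    {"gripper":0,"delta_pos":[0,-0.664,-0.664],"dr":[0,0,0]},
    {"gripper":0,"delta_pos":[0,-0.426,-0.836],"dr":[0,0,0]}
  ]
}}

```text
t: 11.8
ee_pos: [532.6, 4.6, 134.7]
orientation: [1.417, 1.059, -1.415]
ft_force: [5.9, -3.1, 1.8]
width: 15.6
```

Request:
{"method": "apply_moves", "body": {
  "increments": [
    {"gripper":0,"delta_pos":[0,-0.147,-0.927],"dr":[0,0,0]},
    {"gripper":0,"delta_pos":[0,0.147,-0.927],"dr":[0,0,0]},
    {"gripper":0,"delta_pos":[0,0.426,-0.836],"dr":[0,0,0]},
    {"gripper":0,"delta_pos":[0,0.664,-0.664],"dr":[0,0,0]},
    {"gripper":0,"delta_pos":[0,0,0],"dr":[0,0,0]}
  ]
}}

```text
t: 12.22
ee_pos: [552.6, 34.4, 134.6]
orientation: [1.415, 1.061, -1.416]
ft_force: [1.4, 0.5, 7.7]
width: 15.4
```

```bash
cat >> go.py <<'E'
C2=np.array([563.1,6.7])
def post():
    d=grab('scene'); B=C2+R2(YAW)@[0,-105]
    u0,v0=proj(d,[B[0],B[1],135])[0]; vv,uu=np.mgrid[int(v0)-15:int(v0)+15,int(u0)-15:int(u0)+15]
    p=cv2.undistortPoints(np.stack([uu,vv],-1).reshape(-1,1,2).astype(float),d['K'],np.array([d['k1'],0,0,0.]))[:,0]
    z=d['range_z'][vv,uu].ravel(); X=(np.c_[p,np.ones(len(p))]*z[:,None]-d['t'])@d['R']
    L=(X[:,:2]-C2)@R2(YAW); m=(X[:,2]>116)&(X[:,2]<152)&(abs(L[:,0])<25)&(L[:,1]<-60)&(L[:,1]>-130)
    print('post n',m.sum(),'box y rel dial',L[m,1].mean().round(2),'med',np.median(L[m,1]).round(2))
    # dial: also force along tangent
def chk(): dial(C2); post()
E
python3 -c "
from go import *
chk()"
```

```text
t 12.22 pos [552.65  34.44 134.62] r 29.65 th 4.063 deg 232.8 Frad -0.0 Ftan(cw) 1.5 Fz 7.7 w 15.4
post n 62 box y rel dial -106.25 med -106.8
```

Request:
{"method": "apply_moves", "body": {
  "increments": [
    {"gripper":0,"delta_pos":[0,0.28,-0.17],"dr":[0,0,0]},
    {"gripper":0,"delta_pos":[0,0.28,-0.14],"dr":[0,0,0]},
    {"gripper":0,"delta_pos":[0,0.28,-0.11],"dr":[0,0,0]},
    {"gripper":0,"delta_pos":[0,0,0],"dr":[0,0,0]},
    {"gripper":0,"delta_pos":[0,0,0],"dr":[0,0,0]}
  ]
}}

```text
t: 12.68
ee_pos: [560.9, 36.1, 134.6]
orientation: [1.416, 1.062, -1.417]
ft_force: [0.9, 2.4, 7.4]
width: 15.2
```

```bash
python3 -c "
from go import *
chk()"
```

```text
t 12.68 pos [560.93  36.1  134.62] r 29.48 th 4.35 deg 249.2 Frad 2.3 Ftan(cw) 1.1 Fz 7.4 w 15.2
post n 64 box y rel dial -106.18 med -106.85
```

Request:
{"method": "apply_moves", "body": {
  "increments": [
    {"gripper":0,"delta_pos":[0,0.13,-0.04],"dr":[0,0,0]},
    {"gripper":0,"delta_pos":[0,0.12,-0.03],"dr":[0,0,0]},
    {"gripper":0,"delta_pos":[0,0,0],"dr":[0,0,0]},
    {"gripper":0,"delta_pos":[0,0,0],"dr":[0,0,0]},
    {"gripper":0,"delta_pos":[0,0,0],"dr":[0,0,0]}
  ]
}}

```text
t: 13.15
ee_pos: [562.6, 36.1, 134.6]
orientation: [1.415, 1.063, -1.418]
ft_force: [-2.9, 2.3, 9.6]
width: 15.6
```

```bash
python3 -c "
from go import *
chk()"
```

```text
t 13.15 pos [562.64  36.13 134.6 ] r 29.43 th 4.408 deg 252.5 Frad 2.4 Ftan(cw) -2.9 Fz 9.6 w 15.6
post n 65 box y rel dial -106.74 med -106.91
```

Request:
{"method": "apply_moves", "body": {
  "increments": [
    {"gripper":0,"delta_pos":[0,0.14,-0.05],"dr":[0,0,0]},
    {"gripper":0,"delta_pos":[0,0.14,-0.05],"dr":[0,0,0]},
    {"gripper":0,"delta_pos":[0,0,0],"dr":[0,0,0]},
    {"gripper":0,"delta_pos":[0,0,0],"dr":[0,0,0]},
    {"gripper":0,"delta_pos":[0,0,0],"dr":[0,0,0]}
  ]
}}

```text
t: 13.62
ee_pos: [566.2, 36.0, 134.6]
orientation: [1.415, 1.062, -1.417]
ft_force: [0.4, -0.0, 8.9]
width: 15.3
```

```bash
python3 -c "
from go import *
chk()"
```

```text
t 13.62 pos [566.24  36.   134.63] r 29.47 th 4.53 deg 259.6 Frad 0.0 Ftan(cw) 0.4 Fz 8.9 w 15.3
post n 64 box y rel dial -106.47 med -107.09
```

Request:
{"method": "apply_moves", "body": {
  "increments": [
    {"gripper":0,"delta_pos":[0,0.15,-0.03],"dr":[0,0,0]},
    {"gripper":0,"delta_pos":[0,0.15,-0.02],"dr":[0,0,0]},
    {"gripper":0,"delta_pos":[0,0,0],"dr":[0,0,0]},
    {"gripper":0,"delta_pos":[0,0,0],"dr":[0,0,0]},
    {"gripper":0,"delta_pos":[0,0,0],"dr":[0,0,0]}
  ]
}}

```text
t: 14.08
ee_pos: [568.9, 35.6, 134.6]
orientation: [1.415, 1.062, -1.418]
ft_force: [-1.1, -0.2, 10.0]
width: 15.5
```

```bash
python3 -c "
from go import *
chk()"
```

```text
t 14.08 pos [568.91  35.59 134.59] r 29.47 th 4.622 deg 264.8 Frad -0.4 Ftan(cw) -1.0 Fz 10.0 w 15.5
post n 65 box y rel dial -106.36 med -106.86
```

Request:
{"method": "apply_moves", "body": {
  "increments": [
    {"gripper":0,"delta_pos":[0,0.09,-0.01],"dr":[0,0,0]},
    {"gripper":0,"delta_pos":[0,0.09,0],"dr":[0,0,0]},
    {"gripper":0,"delta_pos":[0,0.09,0],"dr":[0,0,0]},
    {"gripper":0,"delta_pos":[0,0,0],"dr":[0,0,0]},
    {"gripper":0,"delta_pos":[0,0,0],"dr":[0,0,0]}
  ]
}}

```text
t: 14.55
ee_pos: [571.8, 34.8, 134.6]
orientation: [1.415, 1.062, -1.418]
ft_force: [-0.2, -0.3, 8.7]
width: 15.2
```

```bash
python3 -c "
from go import *
chk()"
```

```text
t 14.55 pos [571.77  34.84 134.63] r 29.44 th 4.722 deg 270.6 Frad -0.4 Ftan(cw) -0.1 Fz 8.7 w 15.2
post n 65 box y rel dial -99.3 med -100.38
```

The bolt has dropped about 7 mm, so the combination is right. Now fine steps until it meets the stop.

Request:
{"method": "apply_moves", "body": {
  "increments": [
    {"gripper":0,"delta_pos":[0,0.03,0],"dr":[0,0,0]},
    {"gripper":0,"delta_pos":[0,0.03,0],"dr":[0,0,0]},
    {"gripper":0,"delta_pos":[0,0.03,0.01],"dr":[0,0,0]},
    {"gripper":0,"delta_pos":[0,0,0],"dr":[0,0,0]},
    {"gripper":0,"delta_pos":[0,0,0],"dr":[0,0,0]}
  ]
}}

```text
t: 15.02
ee_pos: [572.5, 34.6, 134.6]
orientation: [1.415, 1.062, -1.418]
ft_force: [-0.6, 1.3, 9.2]
width: 15.6
```

```bash
python3 -c "
from go import *
dial(C2)"
```

```text
t 15.02 pos [572.53  34.58 134.64] r 29.43 th 4.749 deg 272.1 Frad 1.0 Ftan(cw) -1.0 Fz 9.2 w 15.6
```

Request:
{"method": "apply_moves", "body": {
  "increments": [
    {"gripper":0,"delta_pos":[0,0.03,0],"dr":[0,0,0]},
    {"gripper":0,"delta_pos":[0,0.03,0],"dr":[0,0,0]},
    {"gripper":0,"delta_pos":[0,0.03,0.01],"dr":[0,0,0]},
    {"gripper":0,"delta_pos":[0,0,0],"dr":[0,0,0]},
    {"gripper":0,"delta_pos":[0,0,0],"dr":[0,0,0]}
  ]
}}

```text
t: 15.43
ee_pos: [573.4, 34.3, 134.6]
orientation: [1.415, 1.062, -1.418]
ft_force: [-1.0, 0.9, 9.0]
width: 15.4
```

Request:
{"method": "apply_moves", "body": {
  "increments": [
    {"gripper":0,"delta_pos":[0,0.03,0],"dr":[0,0,0]},
    {"gripper":0,"delta_pos":[0,0.03,0.01],"dr":[0,0,0]},
    {"gripper":0,"delta_pos":[0,0.03,0],"dr":[0,0,0]},
    {"gripper":0,"delta_pos":[0,0,0],"dr":[0,0,0]},
    {"gripper":0,"delta_pos":[0,0,0],"dr":[0,0,0]}
  ]
}}

```text
t: 15.85
ee_pos: [574.2, 33.9, 134.6]
orientation: [1.415, 1.062, -1.418]
ft_force: [-0.5, 1.7, 8.2]
width: 15.6
```

Request:
{"method": "apply_moves", "body": {
  "increments": [
    {"gripper":0,"delta_pos":[0,0.03,0],"dr":[0,0,0]},
    {"gripper":0,"delta_pos":[0,0.03,0.01],"dr":[0,0,0]},
    {"gripper":0,"delta_pos":[0,0.03,0],"dr":[0,0,0]},
    {"gripper":0,"delta_pos":[0,0,0],"dr":[0,0,0]},
    {"gripper":0,"delta_pos":[0,0,0],"dr":[0,0,0]}
  ]
}}

```text
t: 16.27
ee_pos: [575.0, 33.6, 134.6]
orientation: [1.415, 1.062, -1.418]
ft_force: [-1.4, 1.6, 8.6]
width: 15.5
```

Request:
{"method": "apply_moves", "body": {
  "increments": [
    {"gripper":0,"delta_pos":[0,0.03,0],"dr":[0,0,0]},
    {"gripper":0,"delta_pos":[0,0.03,0.01],"dr":[0,0,0]},
    {"gripper":0,"delta_pos":[0,0.03,0],"dr":[0,0,0]},
    {"gripper":0,"delta_pos":[0,0,0],"dr":[0,0,0]},
    {"gripper":0,"delta_pos":[0,0,0],"dr":[0,0,0]}
  ]
}}

```text
t: 16.68
ee_pos: [575.9, 33.2, 134.6]
orientation: [1.415, 1.062, -1.418]
ft_force: [-0.5, 0.7, 9.3]
width: 15.4
```

Request:
{"method": "apply_moves", "body": {
  "increments": [
    {"gripper":0,"delta_pos":[0,0.03,0.01],"dr":[0,0,0]},
    {"gripper":0,"delta_pos":[0,0.03,0],"dr":[0,0,0]},
    {"gripper":0,"delta_pos":[0,0.03,0.01],"dr":[0,0,0]},
    {"gripper":0,"delta_pos":[0,0,0],"dr":[0,0,0]},
    {"gripper":0,"delta_pos":[0,0,0],"dr":[0,0,0]}
  ]
}}

```text
t: 17.1
ee_pos: [576.7, 32.8, 134.6]
orientation: [1.415, 1.062, -1.418]
ft_force: [-1.0, 0.3, 6.8]
width: 15.2
```

Request:
{"method": "apply_moves", "body": {
  "increments": [
    {"gripper":0,"delta_pos":[0,0.03,0.01],"dr":[0,0,0]},
    {"gripper":0,"delta_pos":[0,0.03,0],"dr":[0,0,0]},
    {"gripper":0,"delta_pos":[0,0.03,0.01],"dr":[0,0,0]},
    {"gripper":0,"delta_pos":[0,0,0],"dr":[0,0,0]},
    {"gripper":0,"delta_pos":[0,0,0],"dr":[0,0,0]}
  ]
}}

```text
t: 17.52
ee_pos: [577.5, 32.3, 134.6]
orientation: [1.415, 1.062, -1.418]
ft_force: [-0.2, 1.2, 8.7]
width: 15.5
```

Request:
{"method": "apply_moves", "body": {
  "increments": [
    {"gripper":0,"delta_pos":[0,0.03,0.01],"dr":[0,0,0]},
    {"gripper":0,"delta_pos":[0,0.03,0.01],"dr":[0,0,0]},
    {"gripper":0,"delta_pos":[0,0.03,0.01],"dr":[0,0,0]},
    {"gripper":0,"delta_pos":[0,0,0],"dr":[0,0,0]},
    {"gripper":0,"delta_pos":[0,0,0],"dr":[0,0,0]}
  ]
}}

```text
t: 17.93
ee_pos: [578.3, 31.8, 134.6]
orientation: [1.415, 1.062, -1.418]
ft_force: [-0.1, 1.4, 8.9]
width: 15.3
```

Request:
{"method": "apply_moves", "body": {
  "increments": [
    {"gripper":0,"delta_pos":[0,0.03,0.01],"dr":[0,0,0]},
    {"gripper":0,"delta_pos":[0,0.03,0.01],"dr":[0,0,0]},
    {"gripper":0,"delta_pos":[0,0.03,0.01],"dr":[0,0,0]},
    {"gripper":0,"delta_pos":[0,0,0],"dr":[0,0,0]},
    {"gripper":0,"delta_pos":[0,0,0],"dr":[0,0,0]}
  ]
}}

```text
t: 18.35
ee_pos: [579.1, 31.3, 134.6]
orientation: [1.415, 1.062, -1.417]
ft_force: [-0.2, 1.5, 8.1]
width: 15.1
```

```bash
python3 -c "
from go import *
chk()"
```

```text
t 18.35 pos [579.14  31.33 134.62] r 29.39 th 5.0 deg 286.5 Frad 1.1 Ftan(cw) -1.0 Fz 8.1 w 15.1
post n 66 box y rel dial -98.95 med -99.09
```

Request:
{"method": "apply_moves", "body": {
  "increments": [
    {"gripper":0,"delta_pos":[0,0.03,0.01],"dr":[0,0,0]},
    {"gripper":0,"delta_pos":[0,0.03,0.01],"dr":[0,0,0]},
    {"gripper":0,"delta_pos":[0,0.03,0.01],"dr":[0,0,0]},
    {"gripper":0,"delta_pos":[0,0,0],"dr":[0,0,0]},
    {"gripper":0,"delta_pos":[0,0,0],"dr":[0,0,0]}
  ]
}}

```text
t: 18.82
ee_pos: [579.9, 30.8, 134.6]
orientation: [1.415, 1.062, -1.417]
ft_force: [-0.3, 2.1, 7.7]
width: 15.5
```

Request:
{"method": "apply_moves", "body": {
  "increments": [
    {"gripper":0,"delta_pos":[0,0.03,0.01],"dr":[0,0,0]},
    {"gripper":0,"delta_pos":[0,0.03,0.01],"dr":[0,0,0]},
    {"gripper":0,"delta_pos":[0,0.03,0.01],"dr":[0,0,0]},
    {"gripper":0,"delta_pos":[0,0,0],"dr":[0,0,0]},
    {"gripper":0,"delta_pos":[0,0,0],"dr":[0,0,0]}
  ]
}}

```text
t: 19.23
ee_pos: [580.6, 30.3, 134.6]
orientation: [1.415, 1.062, -1.418]
ft_force: [-0.6, 1.1, 8.2]
width: 15.7
```

Request:
{"method": "apply_moves", "body": {
  "increments": [
    {"gripper":0,"delta_pos":[0,0.03,0.01],"dr":[0,0,0]},
    {"gripper":0,"delta_pos":[0,0.03,0.01],"dr":[0,0,0]},
    {"gripper":0,"delta_pos":[0,0.03,0.01],"dr":[0,0,0]},
    {"gripper":0,"delta_pos":[0,0,0],"dr":[0,0,0]},
    {"gripper":0,"delta_pos":[0,0,0],"dr":[0,0,0]}
  ]
}}

```text
t: 19.65
ee_pos: [580.9, 30.1, 134.6]
orientation: [1.415, 1.063, -1.418]
ft_force: [-1.9, 2.2, 10.5]
width: 15.6
```

```bash
python3 -c "
from go import *
dial(C2)"
```

```text
t 19.65 pos [580.94  30.08 134.6 ] r 29.41 th 5.075 deg 290.8 Frad 0.6 Ftan(cw) -2.8 Fz 10.5 w 15.6
```

Contact: the last step only gained 0.4 mm. I'll press up gently.

Request:
{"method": "apply_moves", "body": {
  "increments": [
    {"gripper":0,"delta_pos":[0,0.03,0.01],"dr":[0,0,0]},
    {"gripper":0,"delta_pos":[0,0.03,0.01],"dr":[0,0,0]},
    {"gripper":0,"delta_pos":[0,0,0],"dr":[0,0,0]},
    {"gripper":0,"delta_pos":[0,0,0],"dr":[0,0,0]},
    {"gripper":0,"delta_pos":[0,0,0],"dr":[0,0,0]}
  ]
}}

```text
t: 20.07
ee_pos: [581.1, 30.0, 134.6]
orientation: [1.415, 1.064, -1.419]
ft_force: [-3.5, 4.4, 9.8]
width: 15.5
```

```bash
python3 -c "
from go import *
dial(C2)"
```

```text
t 20.07 pos [581.07  29.99 134.56] r 29.41 th 5.081 deg 291.1 Frad 1.3 Ftan(cw) -5.4 Fz 9.8 w 15.5
```

Request:
{"method": "apply_moves", "body": {
  "increments": [
    {"gripper":0,"delta_pos":[0,0.03,0.01],"dr":[0,0,0]},
    {"gripper":0,"delta_pos":[0,0.03,0.01],"dr":[0,0,0]},
    {"gripper":0,"delta_pos":[0,0,0],"dr":[0,0,0]},
    {"gripper":0,"delta_pos":[0,0,0],"dr":[0,0,0]},
    {"gripper":0,"delta_pos":[0,0,0],"dr":[0,0,0]}
  ]
}}

```text
t: 20.48
ee_pos: [581.2, 29.9, 134.5]
orientation: [1.415, 1.065, -1.419]
ft_force: [-5.0, 5.2, 13.0]
width: 15.7
```

```bash
python3 -c "
from go import *
dial(C2)"
```

```text
t 20.48 pos [581.19  29.86 134.54] r 29.39 th 5.087 deg 291.4 Frad 1.0 Ftan(cw) -7.1 Fz 13.0 w 15.7
```

Request:
{"method": "apply_moves", "body": {
  "increments": [
    {"gripper":0,"delta_pos":[0,0.03,0.01],"dr":[0,0,0]},
    {"gripper":0,"delta_pos":[0,0,0],"dr":[0,0,0]},
    {"gripper":0,"delta_pos":[0,0,0],"dr":[0,0,0]},
    {"gripper":0,"delta_pos":[0,0,0],"dr":[0,0,0]},
    {"gripper":0,"delta_pos":[0,0,0],"dr":[0,0,0]}
  ]
}}

```text
t: 20.9
ee_pos: [581.3, 29.8, 134.6]
orientation: [1.415, 1.065, -1.42]
ft_force: [-5.1, 6.3, 12.5]
width: 15.4
```

Request:
{"method": "apply_moves", "body": {
  "increments": [
    {"gripper":0,"delta_pos":[0,0,0],"dr":[0,0,0]},
    {"gripper":0,"delta_pos":[0,0,0],"dr":[0,0,0]},
    {"gripper":0,"delta_pos":[0,0,0],"dr":[0,0,0]},
    {"gripper":0,"delta_pos":[0,0,0],"dr":[0,0,0]},
    {"gripper":0,"delta_pos":[0,0,0],"dr":[0,0,0]}
  ]
}}

```text
t: 21.32
ee_pos: [581.3, 29.8, 134.5]
orientation: [1.415, 1.065, -1.42]
ft_force: [-4.9, 6.2, 12.6]
width: 15.5
```

```bash
python3 -c "
from go import *
chk()"
```

```text
t 21.32 pos [581.27  29.8  134.55] r 29.39 th 5.09 deg 291.6 Frad 1.8 Ftan(cw) -7.7 Fz 12.6 w 15.5
post n 64 box y rel dial -98.93 med -99.16
```

Held at about 7.7 N for over 0.8 s. Now release and rise.

Request:
{"method": "apply_moves", "body": {
  "increments": [
    {"gripper":0,"delta_pos":[0,-0.1,-0.04],"dr":[0,0,0]},
    {"gripper":50,"delta_pos":[0,0,0],"dr":[0,0,0]},
    {"gripper":50,"delta_pos":[0,0,0],"dr":[0,0,0]},
    {"gripper":50,"delta_pos":[0,0,0],"dr":[0,0,0]},
    {"gripper":50,"delta_pos":[0,0,0],"dr":[0,0,0]}
  ]
}}

```text
t: 21.78
ee_pos: [582.1, 29.1, 133.7]
orientation: [1.415, 1.062, -1.418]
ft_force: [-0.4, 0.7, 0.8]
width: 38.7
```

Request:
{"method": "apply_moves", "body": {
  "increments": [
    {"gripper":50,"delta_pos":[-1.5,0,0],"dr":[0,0,0]},
    {"gripper":50,"delta_pos":[-2.5,0,0],"dr":[0,0,0]},
    {"gripper":50,"delta_pos":[-2.5,0,0],"dr":[0,0,0]},
    {"gripper":50,"delta_pos":[-1,0,0],"dr":[0,0,0]},
    {"gripper":50,"delta_pos":[0,0,0],"dr":[0,0,0]}
  ]
}}

```text
t: 22.2
ee_pos: [584.5, 29.2, 211.7]
orientation: [1.419, 1.058, -1.413]
ft_force: [0.6, 0.3, 0.3]
width: 44.0
```

```bash
python3 -c "
from go import *
B=C2+R2(YAW)@[0,-97.6]; print(B); show([B[0],B[1],122]); post()"
```

```text
[535.28460137 -86.85246442]
t 22.2 pos [584.5  29.2 211.7] F [0.59 0.34 0.32] w 44.0 q [0.03 0.39 1.74 0.   1.01 0.31]
R [[0.004, 0.96, -0.281], [0.0, -0.281, -0.96], [-1.0, 0.004, -0.001]]
jaw yaw -0.285143514619408 dyaw to box x -0.003856485380592023
delta tool cm [ 8.94 -1.49 12.53]
post n 62 box y rel dial -99.32 med -100.12
```

Request:
{"method": "apply_moves", "body": {
  "increments": [
    {"gripper":50,"delta_pos":[0,-0.3,3.1],"dr":[0,0,0]},
    {"gripper":50,"delta_pos":[0,-0.3,3.1],"dr":[0,0,0]},
    {"gripper":50,"delta_pos":[0,-0.3,3.1],"dr":[0,0,0]},
    {"gripper":50,"delta_pos":[0,-0.3,2.6],"dr":[0,0,0]},
    {"gripper":50,"delta_pos":[0,0,0.55],"dr":[0,0,0]}
  ]
}}

```text
t: 22.67
ee_pos: [533.8, -89.3, 207.4]
orientation: [1.415, 1.062, -1.421]
ft_force: [1.0, 1.1, -0.3]
width: 43.7
```

Request:
{"method": "apply_moves", "body": {
  "increments": [
    {"gripper":50,"delta_pos":[2.5,0,0],"dr":[0,0,0]},
    {"gripper":50,"delta_pos":[2,0,0],"dr":[0,0,0]},
    {"gripper":50,"delta_pos":[0.5,0,0],"dr":[0,0,0]},
    {"gripper":50,"delta_pos":[0,0,0],"dr":[0,0,0]},
    {"gripper":50,"delta_pos":[0,0,0],"dr":[0,0,0]}
  ]
}}

```text
t: 23.08
ee_pos: [536.5, -86.4, 159.0]
orientation: [1.415, 1.062, -1.417]
ft_force: [-1.0, 0.1, -0.2]
width: 44.1
```

```bash
python3 -c "
from go import *
B=C2+R2(YAW)@[0,-97.6]; print(B); show([B[0],B[1],122])
d=grab('scene')
save(cv2.convertScaleAbs(cv2.resize(d['img'][150:240,230:350],None,fx=5,fy=5,interpolation=cv2.INTER_CUBIC),alpha=1.8),'s6.png')"
```

```text
[535.28460137 -86.85246442]
t 23.08 pos [536.5 -86.4 159. ] F [-0.96  0.07 -0.24] w 44.1 q [-0.18  0.4   1.86  0.    0.88  0.1 ]
R [[-0.001, 0.96, -0.281], [0.0, -0.281, -0.96], [-1.0, -0.001, 0.0]]
jaw yaw -0.28454912782772823 dyaw to box x -0.0044508721722718025
delta tool cm [ 3.7  -0.1   0.08]
```

View pics/s6.png

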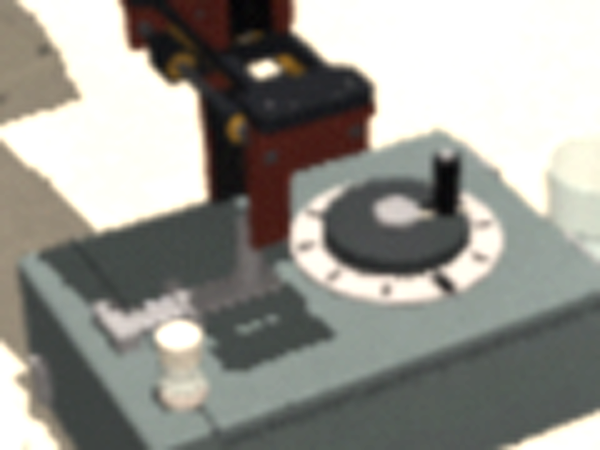

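The post at (243,235) stands between the open fingers, the dial knob is released at (447,180), and the vial is untouched. Descend and grip.

Request:
{"method": "apply_moves", "body": {
  "increments": [
    {"gripper":50,"delta_pos":[1.5,-0.1,0.08],"dr":[0,0,0]},
    {"gripper":50,"delta_pos":[1.5,0,0],"dr":[0,0,0]},
    {"gripper":50,"delta_pos":[0.5,0,0],"dr":[0,0,0]},
    {"gripper":50,"delta_pos":[0,0,0],"dr":[0,0,0]},
    {"gripper":0,"delta_pos":[0,0,0],"dr":[0,0,0]}
  ]
}}

```text
t: 23.55
ee_pos: [536.0, -87.2, 125.1]
orientation: [1.416, 1.06, -1.415]
ft_force: [0.2, -0.2, 0.5]
width: 40.7
```

Request:
{"method": "apply_moves", "body": {
  "increments": [
    {"gripper":0,"delta_pos":[0,0,0],"dr":[0,0,0]},
    {"gripper":0,"delta_pos":[0,0,0],"dr":[0,0,0]},
    {"gripper":0,"delta_pos":[0,0,0],"dr":[0,0,0]},
    {"gripper":0,"delta_pos":[0,0,0],"dr":[0,0,0]},
    {"gripper":0,"delta_pos":[0,0,0],"dr":[0,0,0]}
  ]
}}

```text
t: 23.97
ee_pos: [534.8, -87.1, 125.0]
orientation: [1.416, 1.062, -1.417]
ft_force: [-4.3, 1.4, 5.5]
width: 15.2
```

Request:
{"method": "apply_moves", "body": {
  "increments": [
    {"gripper":0,"delta_pos":[0,0,-0.1],"dr":[0,0,0]},
    {"gripper":0,"delta_pos":[0,0,-0.2],"dr":[0,0,0]},
    {"gripper":0,"delta_pos":[0,0,-0.2],"dr":[0,0,0]},
    {"gripper":0,"delta_pos":[0,0,0],"dr":[0,0,0]},
    {"gripper":0,"delta_pos":[0,0,0],"dr":[0,0,0]}
  ]
}}

```text
t: 24.38
ee_pos: [536.3, -82.3, 125.0]
orientation: [1.416, 1.062, -1.417]
ft_force: [-3.0, 2.1, 6.0]
width: 15.8
```

```bash
python3 -c "
from go import *
show(); post()"
```

```text
t 24.38 pos [536.3 -82.3 125. ] F [-3.04  2.06  5.99] w 15.8 q [-0.17  0.45  1.88  0.    0.81  0.11]
R [[-0.001, 0.96, -0.281], [0.0, -0.281, -0.96], [-1.0, -0.001, -0.0]]
jaw yaw -0.2850473593935262 dyaw to box x -0.003952640606473823
post n 111 box y rel dial -98.14 med -100.14
```

Request:
{"method": "apply_moves", "body": {
  "increments": [
    {"gripper":0,"delta_pos":[0,0,-0.2],"dr":[0,0,0]},
    {"gripper":0,"delta_pos":[0,0,-0.2],"dr":[0,0,0]},
    {"gripper":0,"delta_pos":[0,0,-0.2],"dr":[0,0,0]},
    {"gripper":0,"delta_pos":[0,0,-0.2],"dr":[0,0,0]},
    {"gripper":0,"delta_pos":[0,0,0],"dr":[0,0,0]}
  ]
}}

```text
t: 24.85
ee_pos: [538.5, -74.7, 125.0]
orientation: [1.415, 1.061, -1.417]
ft_force: [-3.1, 0.3, 5.7]
width: 15.8
```

Request:
{"method": "apply_moves", "body": {
  "increments": [
    {"gripper":0,"delta_pos":[0,0,-0.1],"dr":[0,0,0]},
    {"gripper":0,"delta_pos":[0,0,-0.1],"dr":[0,0,0]},
    {"gripper":0,"delta_pos":[0,0,0],"dr":[0,0,0]},
    {"gripper":0,"delta_pos":[0,0,0],"dr":[0,0,0]},
    {"gripper":0,"delta_pos":[0,0,0],"dr":[0,0,0]}
  ]
}}

```text
t: 25.27
ee_pos: [538.8, -73.8, 125.0]
orientation: [1.414, 1.061, -1.417]
ft_force: [-4.0, -5.9, 5.6]
width: 15.3
```

Request:
{"method": "apply_moves", "body": {
  "increments": [
    {"gripper":0,"delta_pos":[0,0,-0.1],"dr":[0,0,0]},
    {"gripper":0,"delta_pos":[0,0,0],"dr":[0,0,0]},
    {"gripper":0,"delta_pos":[0,0,0],"dr":[0,0,0]},
    {"gripper":0,"delta_pos":[0,0,0],"dr":[0,0,0]},
    {"gripper":0,"delta_pos":[0,0,0],"dr":[0,0,0]}
  ]
}}

```text
t: 25.68
ee_pos: [538.8, -73.7, 125.0]
orientation: [1.413, 1.06, -1.418]
ft_force: [-6.0, -10.1, 5.3]
width: 15.6
```

Request:
{"method": "apply_moves", "body": {
  "increments": [
    {"gripper":50,"delta_pos":[0,0,0.15],"dr":[0,0,0]},
    {"gripper":50,"delta_pos":[0,0,0],"dr":[0,0,0]},
    {"gripper":50,"delta_pos":[0,0,0],"dr":[0,0,0]},
    {"gripper":50,"delta_pos":[0,0,0],"dr":[0,0,0]},
    {"gripper":50,"delta_pos":[0,0,0],"dr":[0,0,0]}
  ]
}}

```text
t: 26.1
ee_pos: [539.6, -73.2, 124.5]
orientation: [1.416, 1.061, -1.416]
ft_force: [0.2, -0.3, -0.2]
width: 42.8
```

Request:
{"method": "apply_moves", "body": {
  "increments": [
    {"gripper":50,"delta_pos":[-1.5,0,0],"dr":[0,0,0]},
    {"gripper":50,"delta_pos":[-2.5,0,0],"dr":[0,0,0]},
    {"gripper":50,"delta_pos":[-2.5,0,0],"dr":[0,0,0]},
    {"gripper":50,"delta_pos":[-2,0,0],"dr":[0,0,0]},
    {"gripper":50,"delta_pos":[0,0,0],"dr":[0,0,0]}
  ]
}}

```text
t: 26.52
ee_pos: [542.0, -73.6, 213.4]
orientation: [1.419, 1.056, -1.41]
ft_force: [0.1, -0.2, 0.6]
width: 44.2
```

```bash
python3 -c "
from go import *
show(); post()
d=grab('scene')
save(cv2.convertScaleAbs(cv2.resize(d['img'][150:240,230:350],None,fx=5,fy=5,interpolation=cv2.INTER_CUBIC),alpha=1.8),'s7.png')"
```

```text
t 26.52 pos [542.  -73.6 213.4] F [ 0.06 -0.2   0.64] w 44.2 q [-0.16  0.33  1.82  0.    0.98  0.13]
R [[0.007, 0.96, -0.281], [-0.001, -0.281, -0.96], [-1.0, 0.007, -0.001]]
jaw yaw -0.28470289979776947 dyaw to box x -0.004297100202230508
post n 70 box y rel dial -85.15 med -85.47
```

View pics/s7.png

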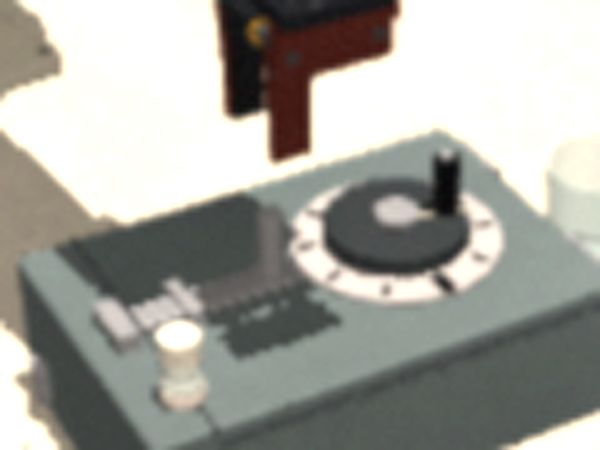

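The bolt is drawn about 21–22 mm and the end stop was felt. The gripper is clear and the vial is in place.

Request:
{"method": "apply_moves", "body": {
  "increments": [
    {"gripper":50,"delta_pos":[0,0,0],"dr":[0,0,0]},
    {"gripper":50,"delta_pos":[0,0,0],"dr":[0,0,0]},
    {"gripper":50,"delta_pos":[0,0,0],"dr":[0,0,0]},
    {"gripper":50,"delta_pos":[0,0,0],"dr":[0,0,0]},
    {"gripper":50,"delta_pos":[0,0,0],"dr":[0,0,0]}
  ]
}}

```text
t: 27.03
ee_pos: [539.2, -73.4, 208.8]
orientation: [1.415, 1.062, -1.417]
ft_force: [-0.1, -1.0, 0.0]
width: 44.1
```

```bash
python3 -c "
from go import *
post(); print(ctrl.close_job())"
```

```text
post n 68 box y rel dial -85.38 med -85.82
the job is handed in; nothing more can be done
None
```

I unlocked the lockbox and handed the job in at about 27 s of the 72 s allowed; the hand-in gives no verdict.

- **Dialing:** I turned the dial clockwise two turns and on to about 214.5° (mark 6 is 216°). Then I went anticlockwise past mark 2 once and stopped the second time at about 73.5° (mark 2 is 72°), and turned slowly clockwise.
- **Bolt drop and stop:** The bolt dropped about 7 mm near dial 4.7 rad and the dial met it near 5.08 rad. I held it there at about 7.7 N on the knob for over 0.8 s; the highest reading there was about 8 N.
- **Drawing the bolt:** I released the knob, gripped the post and drew the bolt back to its end stop, where the force rose to about 12 N. I then let go and raised the gripper clear.

**Last checks:** The depth image put the bolt post about 21 mm from where it started (box y −106.5 to −85.4, relative to the dial). The wrist force was about zero with the gripper clear. The vial and the released knob stood where expected. I did not re-measure the other bystanders, but the arm never went near them.

**What disagreed:** The top camera could not see the dial while the arm was over it, so I took the stop on mark 6 from the arm's position, with only a rough look in the scene camera. A ray check of the pointer at mark 2 scattered between 67° and 79°. The bolt dropping by itself is what confirmed the combination.

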